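# Open the bench combination lock and hold it up

## Robot

A 7-joint arm with a two-finger parallel gripper is mounted at the origin on the work surface. World frame = base frame: x ahead of the robot, y to its left, z up, the work surface at z = 0. Lengths are in m, angles in rad, forces in N, time in s.
With the tool pointing down it reaches from about 0.4 to 0.875 m from the base axis. Payload 19.3 kg.
Tool frame: the origin (TCP) lies between the finger pads, 19 mm behind the fingertips; this is the grasp point; z points along the fingers, y is the line along which they close (so a half turn about z gives the same grasp; the last joint's range is limited). The gripper opens to 85 mm and grips with 20 to 120 N. Pads are 22 mm wide; open, the fingers measure 114 mm over their backs; the gripper's body (76 mm by 85 mm) begins 54 mm behind the grasp point. The pads swing forward as they close: fully open they stand 13 mm farther back than shut.
Start: joints at [-1.235, 0.521, -0.036, 1.599, 0.021, 1.021, -0.113], TCP at [0.247, 0.574, 0.25] pointing down, gripper open.
Joint ranges: [-2.91, 2.91], [-0.3, 2.13], [-1.5, 1.42], [0.17, 2.43], [-1.26, 4.41], [0.16, 1.93], [-2.52, 2.52]. Speed limits (rad/s): [1.89, 1.89, 2.39, 2.39, 3.01, 3.01, 3.01].

## Interface

Orientations are given as [roll, pitch, yaw] about the fixed x, y, z axes, in that order (R = Rz(yaw) Ry(pitch) Rx(roll)).
In Python, from workcell import bot gives the robot as it stands.
- The arm moves only by the shell command python3 nudge.py 'ROWS' [FORCE]. ROWS is one flat JSON list of numbers that holds 1 to 5 rows one after another, with no inner brackets; each row has 7 numbers: the finger opening in m, then dx, dy, dz in shares of 400 mm (1.0 is 400 mm), then a rotation vector rx, ry, rz in a scale on which 1.0 is 180 degrees; each row is the pose to reach, as a shift and turn from the pose commanded when the command began, along the tool's axes at that moment; what a row does not reach only later rows make up. A row lasts 1/8 s, in which the tool goes at most 0.0625 m and 0.188 rad, less where a joint would pass 70% of its speed; a pose out of reach is approached as far as the arm can. The fingers move at their own pace and stop on an object; FORCE is the grip in N (left out, the last holds). Time passes only in rows, so rows that do not move let the fingers close. It prints the time, the measured TCP pose, the force, the opening and the grip force at its end. Shift and turn numbers lie between -1 and 1, and a call with a number outside is refused. Input that does not fit is refused with a message, and nothing moves.
- bot.observe(): the state, without advancing time (a new reading comes with each control period).
- bot.grab_frame(name): name is "side" or "top" or "wrist"; returns the picture (400x640x3 uint8, blue, green, red); there is no depth.
- bot.calibration(name): a dict with "vfov" (degrees; the focal length in pixels is half the picture's height over the tangent of half this angle, whatever the lens; pixels are square), "cx", "cy" (the principal point, pixels), "eye" and "attitude" of the camera in the world. Camera axes: x right, y down, z forward; pixel columns grow to the right and rows downward; lengths in m; the calibration is good to about 2 mm. A picture is of the moment at which its call begins: read the wrist's pose just before it. calibration takes no time and is no camera call; for the wrist camera it gives the pose at the moment of the call.
- bot.job_done(): hands the job in; it is judged then, once.
The state is a dict: "clock": time; "qpos": joint angles; "qd": joint speeds; "joint_efforts": joint torques, N m; "position": TCP position; "tool_rot": TCP orientation; "force": force on the tool from outside, world axes, zero at the start; "moment": the same for the moment, N m; "grip_width": finger opening in m; "finger_force": force on a finger pad.
Only numpy, scipy, OpenCV 4.12 (cv2) and the standard library are available. Lean on these libraries where they do the work, as an engineer would, in place of code of your own. Each camera call takes 0.05 s, during which the arm holds its last target. There are 200 camera calls.

## Task

On the welding bench a combination padlock lies dial up in its dock, its shackle blocked by a sprung guard lever. Press the guard lever's pad down until its catch holds it and take your hand off it, then turn the dial clockwise until it clicks into its notch and the shackle jumps out a little, and draw the shackle fully open while the lock still lies in the dock. Then lift the lock by its open shackle well clear of the dock, a good 15 cm up, and finish while still holding it there, steady and open, without disturbing the other things on the bench.

Things in the scene. Friction and masses are not known exactly. Their poses are not given: they have to be found in the camera images.
- dock: Fixed grey steel dock, base plate 190 x 240 mm. Its pedestal's top, 65 mm high, is the lock's seat, ringed by steel walls (front 6 mm above the seat, others 12 mm). Origin on the bench under the seat's centre; the shackle points to its -x, y left, z up. In front, along y at x = -88 mm, runs the guard lever (hinge at y = -55, z = 60 mm); beyond its pad the catch post (y 103 to 117 mm, 52 mm high).
- lever (a joint): Angle of the sprung steel guard lever: 0 up (its upright tab blocks the shackle's crown), growing as pressed down; stop at 0.31. Pressed past about 0.28 the catch snaps over it and holds it at about 0.27 by itself; let go before that it springs back to 0. Takes 2 N at first, up to about 10 N at the catch.
- lever_pad (a point): Centre of the top face of the lever's press pad (28 mm x, 32 mm y), 130 mm from the hinge; in the dock frame at (-88, 75, 68) mm when up. It sinks 35 mm when caught, 40 mm at the stop, shifting some 3 mm towards the hinge.
- lock: Padlock lying loose on its back in the dock (1.5 mm play): aluminium body 60 (x) x 66 (y) x 28 (z) mm, about 0.33 kg in all. Origin at the centre of its underside, z up through the dial, shackle to -x; axes as the dock's while seated.
- shackle (a joint): How far the steel shackle is drawn out of the lock along the lock's -x (m): 0 locked; on finding the notch it springs to 0.005 by itself; fully open 0.018 (stop). It stays where it is left; drawing it on from 0.005 takes 1 to 3 N.
- shackle_grip (a point): Middle of the shackle's level U, moving with it; axes as the lock's. Bar 8 mm thick, 14 mm above the lock's underside; two straight legs along x, 40 mm over their outsides, 24 mm inside; crown's centre line 23 mm ahead (-x) of this point, lock body 23 mm behind it when locked. Held well with the fingers on the outsides of both legs (closing along y).
- dial_grip (a point): Point on the dial's vertical axis at the height to grip, 30.5 mm above the lock's top face. The black dial on the lock's top has a round skirt (48 mm wide, top 25 mm below this point) under an upright grip bar 44 mm long (along this point's x), 12 mm thick (along its y), its top 7 mm above this point.
- dial (a joint): Dial angle (rad), growing clockwise seen from above, no stops. The notch is hidden: it comes after 15 to 150 degrees of clockwise turn from the start and is about 20 degrees wide. Turning takes about 0.05 N m; at the notch the shackle jumps out 5 mm and the dial stands firm (it only slips on beyond 0.35 N m).
- anvil_disc: Dark round steel block, 100 mm across, 50 mm high, beside the dock, origin at its underside's centre. Leave alone.
- angle_offcut: Angle-steel offcut 200 mm long, 35 mm high, behind the dock, origin at its underside's centre, length along x. Leave alone.
- c_clamp: Steel C-clamp lying flat, about 170 x 110 mm, 20 mm high, left of the dock. Leave alone.
- tip_jar: Small jar 60 mm across, 70 mm high, behind the dock on the left. Leave alone.
- wire_brush: Hand brush, 200 mm long, lying far to the right. Leave alone.
- chipping_hammer: Hammer, 260 mm long, lying far to the left. Leave alone.
- plate_offcuts: Two small steel plates on each other, 90 x 80 mm, 12 mm high, in front of the dock. Leave alone.

How it is judged:
By the outcome, as a careful person would: the job done as asked, in the order asked, and still so for the second after the job is handed in, while the arm keeps its last pose, push and grip.
It also fails if it takes over 64 s, if anything falls off the work surface, if the arm or the gripper's body presses on something with over 40 N, if the wrist force passes 120 N, or if a joint passes its speed limit or range.

## Working session

There is one attempt and no reset: what is moved stays moved. The work goes in short steps, Python scripts to look and compute and a shell command to move; the robot and the scene stay as the last step left them, time stands still between calls to the robot, and variables do not carry over. Pictures are saved under pics/ and viewed, at most 13 in all, crops included, and the job is handed in when it is done.

```bash
ls; mkdir -p pics
python3 - <<'E'
from workcell import bot
import cv2
s=bot.observe();print(s)
for n in("top","side"):
    cv2.imwrite(f"pics/{n}0.png",bot.grab_frame(n));print(n,bot.calibration(n))
print(bot.calibration("wrist"))
E
```

```text
nudge.py
pics
workcell.py
{'clock': 0.0, 'qpos': array([-1.23518054,  0.52201593, -0.03635902,  1.59997872,  0.02120825,
        1.02110763, -0.11279994]), 'qd': array([ 7.23403821e-04, -1.40656332e-04, -2.09680653e-04,  3.02337023e-05,
       -1.14496068e-04, -2.32721935e-04, -2.56997431e-04]), 'joint_efforts': array([-1.12068621e-03, -9.27115059e+01,  1.97914526e+00, -3.69927406e+01,
        1.76789862e-02,  8.44591734e-03, -3.34044933e-05]), 'position': array([0.24662629, 0.57394857, 0.24943466]), 'tool_rot': array([-3.14047055e+00,  7.12861062e-05,  2.73579820e+00]), 'force': array([ 0.4615992 , -0.92476615, -0.25544938]), 'moment': array([-0.02392047,  0.00531562,  0.02912823]), 'finger_force': 0.0, 'grip_width': 0.08496356860490026}
top {'vfov': 55.872349009690396, 'cx': 316.93551387976396, 'cy': 205.15107669751194, 'eye': array([0.40574032, 0.02999359, 1.42915496]), 'attitude': array([-3.00582691, -0.01735484, -1.55585865])}
side {'vfov': 43.27465984379435, 'cx': 324.99208968797234, 'cy': 198.81056019841623, 'eye': array([-0.38243995, -1.09087475,  0.94545372]), 'attitude': array([-2.08416622,  0.01114887, -0.72701861])}
{'vfov': 68.26325543166124, 'cx': 323.46748742185616, 'cy': 200.88828500100615, 'eye': array([0.16867465, 0.60782635, 0.37470095]), 'attitude': array([2.80917656e+00, 6.82104847e-04, 1.16409151e+00])}
```

View pics/top0.png

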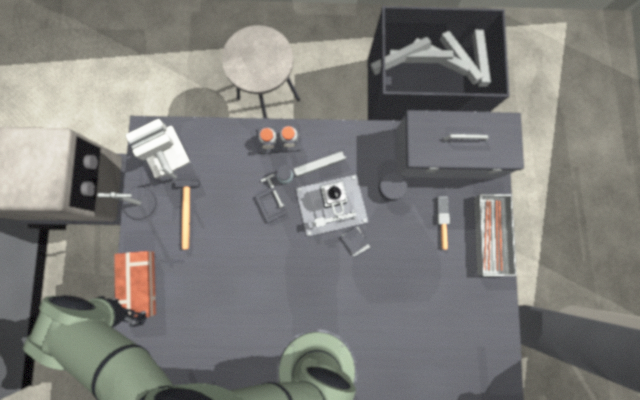

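View pics/side0.png

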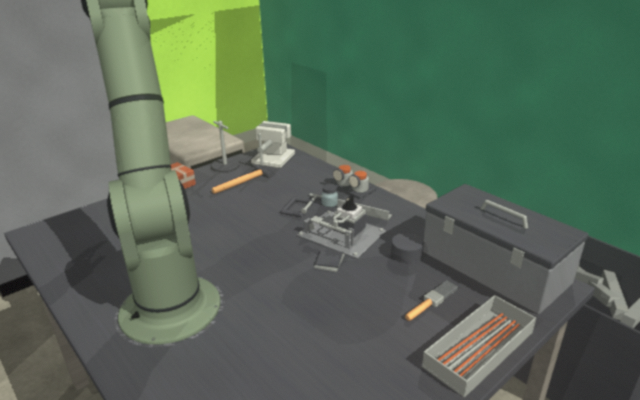

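The top view shows the dock near (333,206), dial at (335,192), lever along the front (305–355, ~222), with the pad at its left end; the side view agrees. I'll cast rough rays and bring the wrist camera over it.

```bash
cat > h.py <<'E'
from workcell import bot
import numpy as np, cv2
from scipy.spatial.transform import Rotation as R
def rot(a): return R.from_euler('xyz',a).as_matrix()
def ray(c,px,h=400):
    f=h/2/np.tan(np.radians(c['vfov']/2))
    return c['eye'],rot(c['attitude'])@np.array([(px[0]-c['cx'])/f,(px[1]-c['cy'])/f,1])
def plane(c,px,z):
    e,d=ray(c,px); return e+d*(z-e[2])/d[2]
def pix(c,p):
    f=200/np.tan(np.radians(c['vfov']/2)); v=rot(c['attitude']).T@(np.asarray(p)-c['eye']); return np.array([c['cx']+f*v[0]/v[2],c['cy']+f*v[1]/v[2]])
def tool(p,yaw=None,s=None):
    """shift in tool axes and turn about tool z to get TCP at p, tool x-yaw"""
    s=s or bot.observe(); T=rot(s['tool_rot']); d=T.T@(np.asarray(p)-s['position'])
    return d.round(4)
def save(n,name):
    c=bot.calibration(n); im=bot.grab_frame(n); cv2.imwrite(f'pics/{name}.png',im); return c,im
E
python3 - <<'E'
from h import *
c=bot.calibration('top')
print(plane(c,(335,192),.12), [plane(c,p,.01)[:2].round(3) for p in((297,187),(358,176),(369,222),(307,236))])
s=bot.observe();T=rot(s['tool_rot']);w=bot.calibration('wrist')
print(T, 'cam in tool',T.T@(w['eye']-s['position']), 'view dir tool',(T.T@rot(w['attitude'])).round(3))
print(tool([.45,0.02,.35]))
E
```

```text
[ 0.63279149 -0.05300839  0.12      ] [array([0.669, 0.085]), array([ 0.716, -0.148]), array([ 0.539, -0.19 ]), array([0.482, 0.044])]
[[-9.18774442e-01  3.94782723e-01 -3.56103420e-04]
 [ 3.94782878e-01  9.18773910e-01 -9.90904885e-04]
 [-6.40135965e-05 -1.05100162e-03 -9.99999446e-01]] cam in tool [ 0.08498596  0.0001969  -0.12523047] view dir tool [[-0.001 -0.945 -0.326]
 [ 1.    -0.001  0.   ]
 [-0.    -0.326  0.945]]
[-0.4056 -0.4288 -0.1   ]
```

The rows are not in the units I measure in: shifts go in shares of 400 mm and turns go in shares of 180 degrees. I convert before sending: -0.24 m / 0.4 = -0.6, -0.08 m / 0.4 = -0.2.

```bash
python3 nudge.py '[0.085,-0.125,-0.1,-0.2,0,0,0,0.085,-0.25,-0.2,-0.2,0,0,0,0.085,-0.375,-0.3,-0.2,0,0,0,0.085,-0.5,-0.4,-0.2,0,0,0,0.085,-0.6,-0.5,-0.2,0,0,0]'; python3 nudge.py '[0.085,-0.125,-0.1,0,0,0,-0.0382,0.085,-0.25,-0.2,0,0,0,-0.0764,0.085,-0.375,-0.3,0,0,0,-0.1146,0.085,-0.5,-0.4,0,0,0,-0.1528,0.085,-0.6,-0.5,0,0,0,-0.1958]'
python3 -c "
from h import *
print(tool([.57,-.04,.33]),bot.observe()['tool_rot'],bot.observe()['qpos'])"
```

```text
clock: 0.72
position: [0.3778, 0.3188, 0.3297]
tool_rot: [3.141, 0.0, 2.736]
force: [1.4, 1.6, 0.0]
grip_width: 0.085
finger_force: 0.0
clock: 1.35
position: [0.5191, 0.0408, 0.3295]
tool_rot: [3.142, 0.0, -2.928]
force: [0.4, 0.1, -0.6]
grip_width: 0.0846
finger_force: 0.0
[-0.0326 -0.0898 -0.0005] [ 3.14154687e+00  1.67839733e-06 -2.92832581e+00] [-0.31569267  0.27429775  0.15531139  1.77693127 -0.04723026  1.09396047
  1.63965358]
```

To row units: -0.09 m / 0.4 = -0.225, -0.045 m / 0.4 = -0.1125.

```bash
python3 nudge.py '[0.085,-0.04,-0.1125,0,0,0,0,0.085,-0.08,-0.225,0,0,0,0,0.085,-0.08,-0.225,0,0,0,0,0.085,-0.08,-0.225,0,0,0,0]'
python3 -c "
from h import *
c,im=save('wrist','w1');np.save('c1.npy',c,allow_pickle=True)
cv2.imwrite('pics/w1b.png',cv2.resize(im,(800,500)))"
```

```text
clock: 1.85
position: [0.5681, -0.0383, 0.3292]
tool_rot: [3.141, -0.001, -2.933]
force: [-0.1, 0.3, -0.1]
grip_width: 0.0851
finger_force: 0.0
```

View pics/w1b.png

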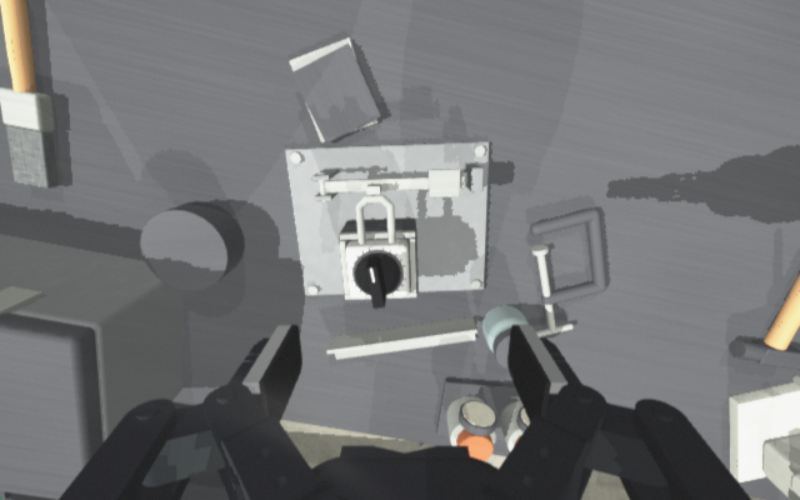

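The wrist view shows the dial at about (377,274)/1.25, shackle U at (376,215)/1.25, lever pad at (445,182)/1.25 and catch post to its right. Zooming in for exact pixels.

```bash
python3 -c "
import cv2
im=cv2.imread('pics/w1.png');c=im[110:250,220:400]
cv2.imwrite('pics/w1c.png',cv2.resize(c,None,fx=4.3,fy=4.28,interpolation=cv2.INTER_CUBIC))"
```

```text
(no output)
```

View pics/w1c.png

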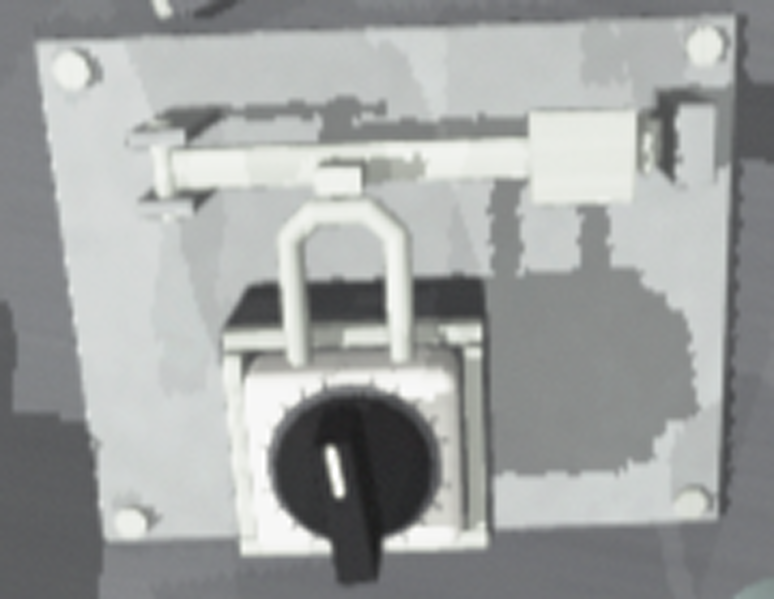

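Run:
```python
from h import *
c=np.load('c1.npy',allow_pickle=True).item()
P=lambda u,v,z:plane(c,(220+u/4.3-.4,110+v/4.28-.4),z)
pad=P(581,155,.068);sk=P(355,465,.0985);cr=P(345,207,.079)
l1=P(293,290,.079);r1=P(399,285,.079)
print('pad',pad,'skirt',sk,'crown',cr,'legs',l1,r1,(l1+r1)/2)
a=sk-cr;print('yaw dial-crown',np.arctan2(a[1],a[0]),np.linalg.norm(a[:2]))
b=r1-l1;print('yaw legs',np.arctan2(-b[0],b[1]))
q=[P(*p,.008) for p in((38,43),(735,15),(718,520),(107,543))]
for i in range(4): d=q[(i+1)%4]-q[i];print(np.linalg.norm(d[:2]),np.arctan2(d[1],d[0]))
for yaw in (.19,.20,.21):
  R2=rot([0,0,yaw]);print(yaw,'pad->origin',(pad-R2@[-.088,.075,.068]))
# bar mark/ends: 
m=[P(331,447,.1305),P(341,495,.1305)];print('mark',m,np.arctan2(*(m[1]-m[0])[[1,0]]))
e=[P(330,585,.1305),P(383,580,.1305)]
print('bar far end',e,np.linalg.norm(e[0]-e[1]))
im=cv2.imread('pics/w1.png');print(im[195:250:2,290:314].mean(2).astype(int))
```

```text
pad [ 0.53288574 -0.00319564  0.068     ] skirt [ 0.63432104 -0.05182462  0.0985    ] crown [ 0.56106638 -0.06982795  0.079     ] legs [ 0.58950413 -0.08069724  0.079     ] [ 0.58131269 -0.0494064   0.079     ] [ 0.58540841 -0.06505182  0.079     ]
yaw dial-crown 0.24098744520084697 0.07543450766329095
yaw legs 0.2560383528285457
0.23643153255148183 1.8174531031477374
0.18810281049968716 0.24717321709856185
0.2368318492943356 -1.322359146197531
0.1885246847901055 -2.8965420200220233
0.19 pad->origin [ 0.63346653 -0.06022637  0.        ]
0.2 pad->origin [ 0.6340318  -0.05921773  0.        ]
0.21 pad->origin [ 0.63458695 -0.05820349  0.        ]
mark [array([ 0.61700228, -0.05960358,  0.1305    ]), array([ 0.63061366, -0.05432799,  0.1305    ])] 0.3697594323545494
bar far end [array([ 0.65889423, -0.05234579,  0.1305    ]), array([ 0.65422173, -0.03785603,  0.1305    ])] 0.015224505376671617
[[181 163 157 163 165 165 165 164 161 161 157 164 167 166 167 168 169 169
  169 172 171 173 180 180]
 [219 219 221 221 219 203 209 208 222 228 229 230 231 232 232 232 223 232
  235 236 235 233 237 
[... 1931 characters left out ...]
40 231 237 238 235 212  98  58  57  58  57  56  55  57  50  36  34
   81 184 231 236 237 236]
 [190 187 174 172 172 172 163 100  60  57  57  56  57  57  55  55  43  39
   69 121 129 132 133 132]
 [120 115 119 124 120 116 115  88  60  56  57  58  57  58  57  57  47  45
   79 112 116 116 116 117]
 [114 113 113 114 114 113 113 109  72  58  57  57  57  57  59  57  53  52
   95 112 114 116 114 115]
 [112 114 114 114 113 114 114 110  81  60  58  59  62  62  60  67  73  78
  111 115 115 113 114 115]
 [115 116 115 113 115 115 115 113 111 106 101 101 106 111 112 112 112 113
  113 114 113 114 112 114]
 [116 116 117 117 116 115 116 116 115 117 115 115 115 116 115 115 114 112
  113 113 113 113 113 113]]
```

To row units: 0.2 m / 0.4 = 0.5, 0.15 m / 0.4 = 0.375, -0.038 rad / 3.1416 = -0.0121.

```bash
python3 nudge.py '[0,0.07,0.1075,0,0,0,-0.0121,0,0.07,0.1075,0.125,0,0,-0.0121,0,0.07,0.1075,0.25,0,0,-0.0121,0,0.07,0.1075,0.375,0,0,-0.0121,0,0.07,0.1075,0.5,0,0,-0.0121]'; python3 nudge.py '[0,0,0,0,0,0,0,0,0,0,0,0,0,0,0,0,0,0,0,0,0]'
python3 -c "
from h import *
print(bot.observe()['tool_rot'],tool([.532,-.002,.09]))
c,im=save('wrist','w2');np.save('c2.npy',c,allow_pickle=True)
print(pix(c,[.532,-.002,.068]))
cv2.imwrite('pics/w2.png',im)"
```

```text
clock: 2.52
position: [0.5318, -0.0011, 0.1286]
tool_rot: [3.141, 0.001, -2.893]
force: [0.6, -0.3, 0.6]
grip_width: -0.0001
finger_force: 0.0
clock: 2.9
position: [0.5332, -0.0022, 0.1317]
tool_rot: [-3.141, 0.003, -2.895]
force: [0.2, 0.4, 0.5]
grip_width: -0.0003
finger_force: 0.0
[-3.14126384e+00  3.08123265e-03 -2.89454706e+00] [0.0012 0.0005 0.0417]
[323.53117525 225.62529715]
```

View pics/w2.png

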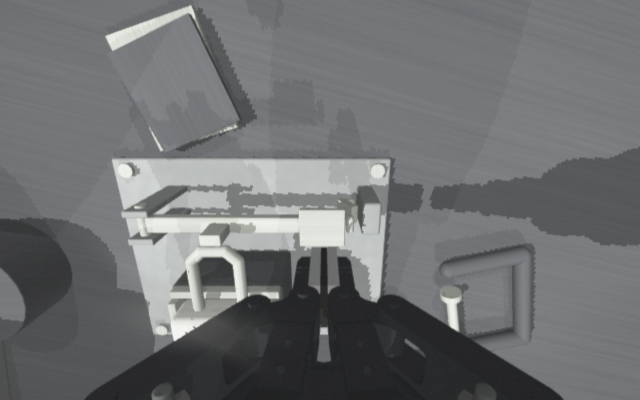

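Pad appears at (321,227), matching my estimate (323,226). Pressing down.

To row units: 0.078 m / 0.4 = 0.195, 0.05 m / 0.4 = 0.125.

```bash
python3 nudge.py '[0,0.0025,0,0.075,0,0,0,0,0.0025,0,0.125,0,0,0,0,0.0025,0,0.15,0,0,0,0,0.0025,-0.0025,0.175,0,0,0,0,0.0025,-0.005,0.195,0,0,0]'; python3 nudge.py '[0,0,0,0.005,0,0,0,0,0,0,0.01,0,0,0,0,0,0,0.01,0,0,0]'
```

```text
clock: 3.58
position: [0.5331, -0.0047, 0.0533]
tool_rot: [-3.141, 0.003, -2.895]
force: [1.1, -1.2, 2.9]
grip_width: -0.0001
finger_force: 1.4
clock: 3.95
position: [0.5322, -0.0048, 0.0482]
tool_rot: [-3.141, 0.001, -2.895]
force: [1.1, -1.3, 7.1]
grip_width: 0.0001
finger_force: 3.0
```

To row units: 0.002 m / 0.4 = 0.005.

```bash
python3 nudge.py '[0,0,0,0.005,0,0,0,0,0,0,0.005,0,0,0]'; python3 nudge.py '[0,0,0,0.005,0,0,0,0,0,0,0.0075,0,0,0]'
```

```text
clock: 4.2
position: [0.5325, -0.0049, 0.0473]
tool_rot: [-3.141, 0.002, -2.895]
force: [-5.4, -2.3, 32.5]
grip_width: -0.0004
finger_force: 15.5
clock: 4.45
position: [0.5331, -0.0053, 0.0459]
tool_rot: [-3.141, 0.003, -2.896]
force: [-16.4, -2.7, 84.6]
grip_width: 0.0001
finger_force: 40.4
```

At the stop; backing off, then checking that it's held.

To row units: -0.2 m / 0.4 = -0.5, -0.18 m / 0.4 = -0.45.

```bash
python3 nudge.py '[0,0,0,-0.025,0,0,0,0,0,0,-0.15,0,0,0,0.085,0,0,-0.3,0,0,0,0.085,0.05,-0.05,-0.45,0,0,0,0.085,0.05,-0.075,-0.5,0,0,0]';python3 nudge.py '[0.085,0,0,0,0,0,0,0.085,0,0,0,0,0,0]'
python3 -c "
from h import *
c,im=save('wrist','w3');np.save('c3.npy',c,allow_pickle=True)
cv2.imwrite('pics/w3.png',im)
print(bot.observe()['tool_rot'],tool([.635,-.052,.18]),bot.observe()['qpos'])"
```

```text
clock: 5.08
position: [0.5194, -0.0397, 0.246]
tool_rot: [-3.141, 0.003, -2.896]
force: [0.2, -0.2, -0.0]
grip_width: 0.0544
finger_force: 0.0
clock: 5.32
position: [0.5192, -0.0382, 0.242]
tool_rot: [3.141, -0.001, -2.894]
force: [-0.3, 0.1, -0.3]
grip_width: 0.0849
finger_force: 0.0
[ 3.14110845e+00 -1.53541058e-03 -2.89423682e+00] [-0.109  -0.0418  0.0615] [-0.1721194   0.37117801  0.1710016   1.88869249 -0.07967141  0.88982513
  1.85591303]
```

View pics/w3.png

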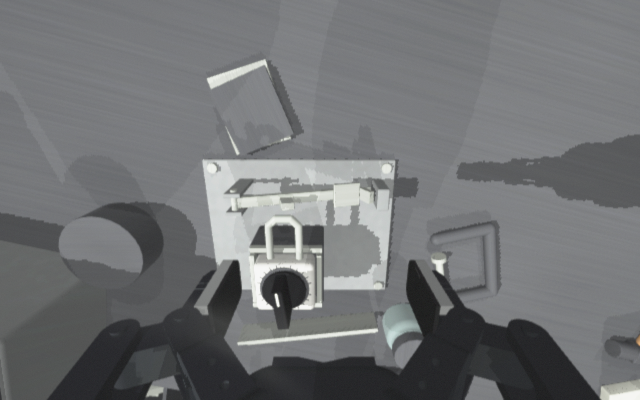

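The lever is down and held: the tab at (287,203) is clear of the crown and the pad at (345,194) sits by the catch. Moving over the dial with the jaw aligned to the bar.

To row units: -0.109 m / 0.4 = -0.2725, -0.042 m / 0.4 = -0.105, -0.12 rad / 3.1416 = -0.0382.

```bash
python3 nudge.py '[0.06,-0.1375,-0.0525,0.05,0,0,-0.0191,0.06,-0.2725,-0.105,0.1,0,0,-0.0382,0.06,-0.2725,-0.105,0.155,0,0,-0.0382,0.06,-0.2725,-0.105,0.155,0,0,-0.0382,0.06,-0.2725,-0.105,0.155,0,0,-0.0382]'
python3 -c "
from h import *
c=np.load('c3.npy',allow_pickle=True).item();im=cv2.imread('pics/w3.png')
print('pred skirt',pix(c,[.635,-.052,.0985]))
g=im.max(2);m=(g<75).astype(np.uint8);m[:250]=0;m[:,:255]=0;m[330:]=0;m[:,315:]=0
ct=max(cv2.findContours(m,0,2)[0],key=cv2.contourArea);print(cv2.boundingRect(ct),cv2.minEnclosingCircle(ct))
sub=g[285:315,265:295]; ys,xs=np.where(sub>150);p=np.c_[xs+265,ys+285].astype(np.float32);print(p.min(0),p.max(0))
v=cv2.fitLine(p,2,0,.01,.01).ravel();a=plane(c,v[2:]-8*v[:2],.1305);b=plane(c,v[2:]+8*v[:2],.1305);d=b-a;print(a,b,np.arctan2(d[1],d[0]))
print(tool([.635,-.052,.1235]))
c,im=save('wrist','w4');np.save('c4.npy',c,allow_pickle=True)
"
```

```text
clock: 6.0
position: [0.6353, -0.0525, 0.181]
tool_rot: [3.141, -0.0, -2.775]
force: [-0.0, 0.0, -0.4]
grip_width: 0.0601
finger_force: 0.0
pred skirt [284.1465308  289.71217388]
(262, 271, 45, 58) ((284.0, 299.5), 29.12483024597168)
[265. 294.] [294. 309.]
[ 0.63364226 -0.06708722  0.1305    ] [ 0.62576369 -0.05334988  0.1305    ] 2.0915135809037633
[0.     0.0006 0.0575]
```

View pics/w4.png

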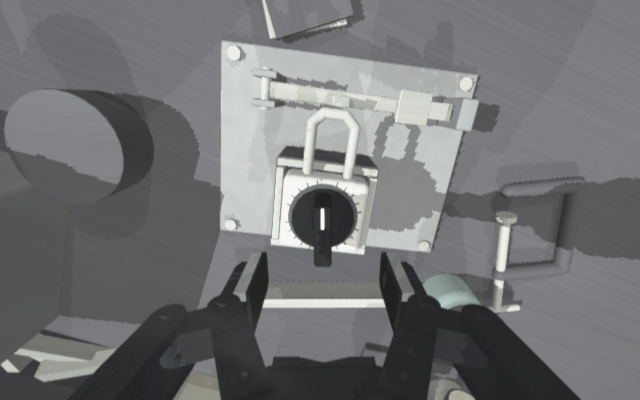

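Bar (322, 195–265) is upright in the image, centred between the fingers. Descend and grip.

To row units: 0.057 m / 0.4 = 0.1425, 0.055 m / 0.4 = 0.1375.

```bash
python3 nudge.py '[0.05,0,0.0013,0.075,0,0,0,0.05,0,0.0013,0.1375,0,0,0,0.03,0,0.0013,0.1425,0,0,0,0.005,0,0.0013,0.1425,0,0,0,0.005,0,0.0013,0.1425,0,0,0]' 30; python3 nudge.py '[0.005,0,0,0,0,0,0,0.005,0,0,0,0,0,0,0.005,0,0,0,0,0,0]'
```

```text
clock: 6.68
position: [0.6361, -0.0525, 0.125]
tool_rot: [-3.141, 0.002, -2.775]
force: [1.5, -1.4, 2.5]
grip_width: 0.0113
finger_force: 37.0
clock: 7.05
position: [0.6361, -0.0525, 0.125]
tool_rot: [-3.141, 0.002, -2.775]
force: [-0.6, -0.5, 8.6]
grip_width: 0.011
finger_force: 37.8
```

```bash
cat > m.py <<'E'
from workcell import bot
s=bot.observe();print('mom',s['moment'].round(3),'yaw',s['tool_rot'][2].round(3))
E
for i in 1 2; do python3 nudge.py '[0.005,0,0,0,0,0,0.0255,0.005,0,0,0,0,0,0.0509,0.005,0,0,0,0,0,0.0764]' | grep -E 'force|pos'; python3 m.py; done
```

```text
position: [0.636, -0.0523, 0.125]
force: [-0.7, 1.3, 9.0]
finger_force: 37.9
mom [0.142 0.296 0.132] yaw -3.017
position: [0.636, -0.052, 0.125]
force: [-0.7, 1.7, 9.4]
finger_force: 37.9
mom [0.393 0.292 0.146] yaw 3.026
```

To row units: 0.12 rad / 3.1416 = 0.0382.

```bash
for i in 1 2; do python3 nudge.py '[0.005,0,0,0,0,0,0.0191,0.005,0,0,0,0,0,0.0382]' | grep -E '^force'; python3 m.py;done; python3 nudge.py '[0.005,0,0,0,0,0,0.0191,0.005,0,0,0,0,0,0.0382]' | grep -E '^force'; python3 m.py
```

```text
force: [-1.0, 2.1, 9.4]
mom [0.524 0.232 0.062] yaw 2.907
force: [-1.3, 1.5, 8.8]
mom [0.597 0.194 0.06 ] yaw 2.787
force: [-0.2, 2.7, 9.0]
mom [0.717 0.139 0.06 ] yaw 2.667
```

To row units: 0.12 rad / 3.1416 = 0.0382.

```bash
python3 nudge.py '[0.005,0,0,0,0,0,0.0191,0.005,0,0,0,0,0,0.0382]' | grep -E '^force'; python3 m.py
```

```text
force: [0.1, 3.5, 8.2]
mom [ 0.798 -0.089 -0.005] yaw 2.547
```

To row units: 0.12 rad / 3.1416 = 0.0382.

```bash
python3 nudge.py '[0.005,0,0,0,0,0,0.0191,0.005,0,0,0,0,0,0.0382]' | grep -E '^force'; python3 m.py
```

```text
force: [1.0, 4.6, 7.8]
mom [ 0.959 -0.14   0.06 ] yaw 2.427
```

To row units: 0.12 rad / 3.1416 = 0.0382.

```bash
python3 nudge.py '[0.005,0,0,0,0,0,0.0191,0.005,0,0,0,0,0,0.0382]' | grep -E '^force'; python3 m.py
```

```text
force: [1.3, 4.6, 8.6]
mom [ 0.979 -0.266  0.053] yaw 2.307
```

To row units: 0.12 rad / 3.1416 = 0.0382.

```bash
python3 nudge.py '[0.005,0,0,0,0,0,0.0191,0.005,0,0,0,0,0,0.0382]' | grep -E '^force'; python3 m.py
```

```text
force: [1.6, 4.9, 7.0]
mom [ 1.056 -0.423  0.018] yaw 2.187
```

```bash
python3 -c "
from h import *
c,im=save('side','s5')
p=pix(c,[.56,-.07,.079]).astype(int);print(p)
q=im[p[1]-50:p[1]+50,p[0]-70:p[0]+80];cv2.imwrite('pics/s5b.png',cv2.resize(q,None,fx=5,fy=5,interpolation=2))"
```

```text
[335 221]
```

View pics/s5b.png

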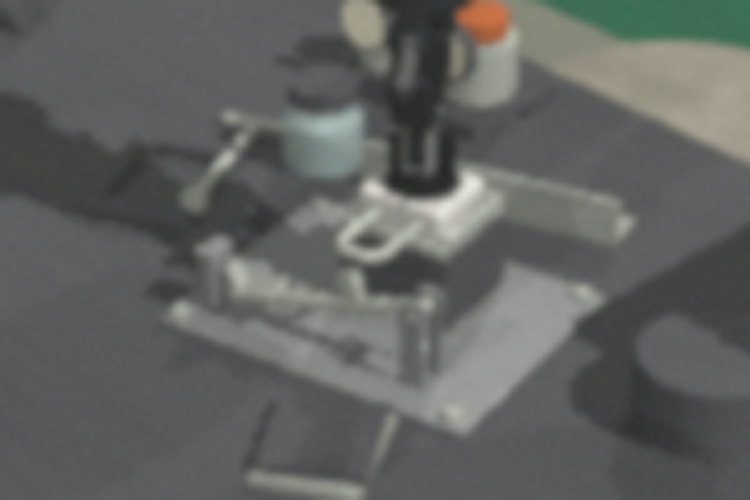

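The lock is still seated and square in the dock, shackle not visibly out; the lever is down. Continue turning.

To row units: 0.12 rad / 3.1416 = 0.0382.

```bash
python3 nudge.py '[0.005,0,0,0,0,0,0.0191,0.005,0,0,0,0,0,0.0382]' | grep -E '^force'; python3 m.py
```

```text
force: [4.2, 2.4, 5.3]
mom [ 0.23  -0.869  0.364] yaw 2.067
```

To row units: 0.12 rad / 3.1416 = 0.0382.

```bash
python3 nudge.py '[0.005,0,0,0,0,0,0.0191,0.005,0,0,0,0,0,0.0382]' | grep -E '^force'; python3 m.py
```

```text
force: [3.6, 1.9, 6.6]
mom [ 0.189 -1.021  0.434] yaw 1.947
```

To row units: 0.12 rad / 3.1416 = 0.0382.

```bash
python3 nudge.py '[0.005,0,0,0,0,0,0.0191,0.005,0,0,0,0,0,0.0382]' | grep -E '^force'; python3 m.py
```

```text
force: [5.7, 0.9, 5.0]
mom [ 0.227 -1.217  0.441] yaw 1.828
```

To row units: 0.12 rad / 3.1416 = 0.0382.

```bash
python3 nudge.py '[0.005,0,0,0,0,0,0.0191,0.005,0,0,0,0,0,0.0382]' | grep -E '^force'; python3 m.py
```

```text
force: [5.8, 0.8, 5.5]
mom [ 0.13  -1.39   0.416] yaw 1.708
```

```bash
python3 -c "
from h import *
c,im=save('side','s6');o=cv2.imread('pics/s5.png')
f=lambda i:cv2.resize(i[190:260,290:390],None,fx=5,fy=5,interpolation=2)
w=save('wrist','w6')[1]
cv2.imwrite('pics/s6b.png',np.hstack([f(im),cv2.resize(w[60:270,250:400],(250,350))]))"
```

```text
(no output)
```

View pics/s6b.png

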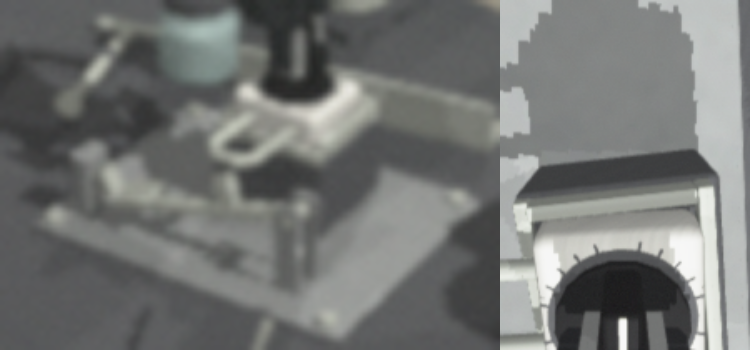

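The shackle looks a little longer, and the dial followed the fingers past the click (first felt near yaw 2.1). I'll bring it back to the notch.

To row units: -0.12 rad / 3.1416 = -0.0382.

```bash
for i in 1 2; do python3 nudge.py '[0.005,0,0,0,0,0,-0.0191,0.005,0,0,0,0,0,-0.0382]' | grep -E '^force'; python3 m.py;done;  python3 nudge.py '[0.005,0,0,0,0,0,-0.0191,0.005,0,0,0,0,0,-0.0382]' | grep -E '^force'; python3 m.py
```

```text
force: [3.6, 1.7, 6.9]
mom [ 0.423 -0.806 -0.086] yaw 1.831
force: [2.2, 2.2, 7.5]
mom [ 0.386 -0.594 -0.033] yaw 1.951
force: [1.3, 1.8, 7.7]
mom [ 0.282 -0.251 -0.089] yaw 2.071
```

To row units: 0.08 rad / 3.1416 = 0.0255.

```bash
python3 nudge.py '[0.005,0,0,0,0,0,0.0127,0.005,0,0,0,0,0,0.0255]' | grep -E '^force'; python3 m.py
```

```text
force: [1.8, 2.1, 6.5]
mom [ 0.39  -0.508  0.033] yaw 1.988
```

```bash
python3 -c "
from h import *
c,im=save('side','s7')
f=lambda n:cv2.resize(cv2.imread(f'pics/{n}.png')[200:245,300:380],None,fx=5,fy=5,interpolation=2)
cv2.imwrite('pics/s7b.png',np.vstack([np.hstack([f('side0'),f('s5')]),np.hstack([f('s6'),f('s7')])]))"
```

```text
(no output)
```

View pics/s7b.png

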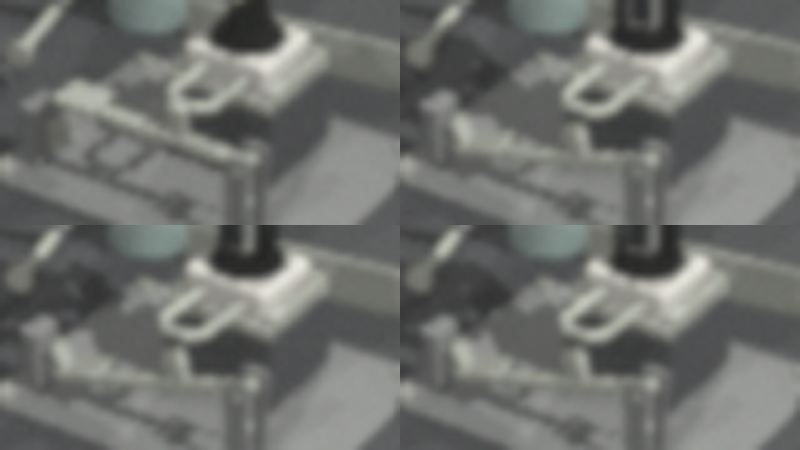

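To row units: -0.08 m / 0.4 = -0.2, -0.05 m / 0.4 = -0.125, -0.36 rad / 3.1416 = -0.1146.

```bash
python3 nudge.py '[0.03,0,0,0,0,0,0,0.05,0,0,0,0,0,0,0.06,0,0,-0.125,0,0,0,0.06,0,0,-0.2,0,0,-0.0573,0.06,0,0,-0.2,0,0,-0.1146]'; python3 nudge.py '[0.06,0,0,0,0,0,-0.0573,0.06,0,0,0,0,0,-0.1146,0.06,0,0,0,0,0,-0.1719,0.06,0,0,0,0,0,-0.2292,0.06,0,0,0,0,0,-0.2865]'; python3 nudge.py '[0.06,0.1,0,0,0,0,-0.0318,0.06,0.1,0,0,0,0,-0.0446,0.06,0.1,0,0,0,0,-0.0446]'
python3 -c "
from h import *
c,im=save('wrist','w8');np.save('c8.npy',c,allow_pickle=True)
p=pix(c,[.59,-.06,.08]).astype(int);print(p)
x,y=p[0]-75,max(p[1]-55,0);print(x,y);cv2.imwrite('pics/w8b.png',cv2.resize(im[y:y+140,x:x+180],None,fx=4,fy=4,interpolation=2))"
```

```text
clock: 12.38
position: [0.6363, -0.0525, 0.206]
tool_rot: [3.139, 0.002, 2.354]
force: [-0.1, -0.2, -0.6]
grip_width: 0.0596
finger_force: 0.0
clock: 13.0
position: [0.6352, -0.0524, 0.2036]
tool_rot: [-3.142, -0.0, -3.029]
force: [0.9, -0.3, -0.7]
grip_width: 0.0599
finger_force: 0.0
clock: 13.38
position: [0.596, -0.0566, 0.2039]
tool_rot: [-3.142, 0.001, -2.895]
force: [0.3, -0.1, 0.7]
grip_width: 0.0599
finger_force: 0.0
[320 192]
245 137
```

View pics/w8b.png

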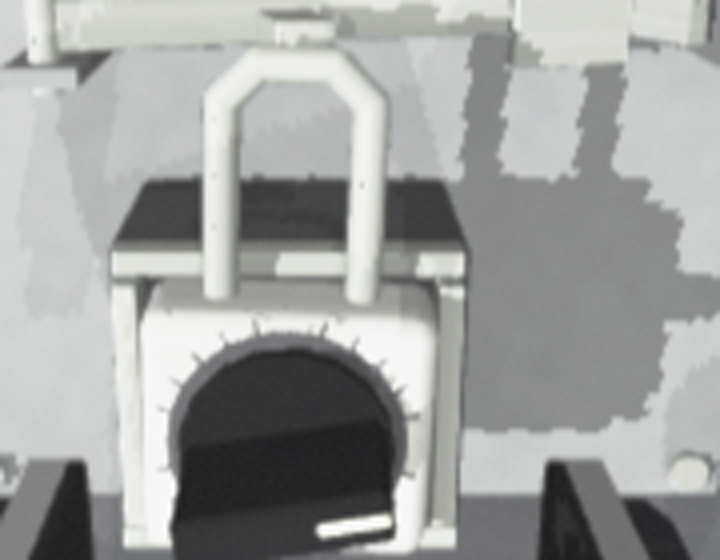

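The U is now about 253 px long at 4.55 px/mm ≈ 55.6 mm (it was 50): the shackle has jumped out 5 mm. Locating the legs for the grasp.

Run:
```python
from h import *
c=np.load('c8.npy',allow_pickle=True).item()
P=lambda u,v,z=.079:plane(c,(245+u/4-.4,137+v/4-.4),z)
cr=P(296,45);print('crown outer',cr,'leg entry',P(221,298),P(362,300))
lm=[(P(203,y)+P(239,y))/2 for y in(140,220)];rm=[(P(350,y)+P(386,y))/2 for y in(140,220)]
print(lm,rm); b=rm[0]-lm[0];print('yaw',np.arctan2(-b[0],b[1]),np.linalg.norm(b))
u=np.array([np.cos(.247),np.sin(.247),0]); g=cr+.027*u; print('grip',g)
m=sum(lm+rm)/4; print('legs mid',m, (m-g)@u,(m-g)@[-u[1],u[0],0])
print('from here to tcp z .088:',tool([g[0],g[1],.088]))
```

```text
crown outer [ 0.55254869 -0.07107878  0.079     ] leg entry [ 0.6122525  -0.07399101  0.079     ] [ 0.60496993 -0.04281402  0.079     ]
[array([ 0.57642518, -0.0819732 ,  0.079     ]), array([ 0.59415439, -0.07802313,  0.079     ])] [array([ 0.56869583, -0.0510539 ,  0.079     ]), array([ 0.58624984, -0.04638382,  0.079     ])]
yaw 0.2449643637477027 0.031870768423139115
grip [ 0.57872925 -0.06447738  0.079     ]
legs mid [ 0.58138131 -0.06435851  0.079     ] 0.0026006390594640596 -0.0005331563792378473
from here to tcp z .088: [ 0.0189 -0.0035  0.1158]
```

To row units: 0.116 m / 0.4 = 0.29, 0.115 m / 0.4 = 0.2875.

```bash
python3 nudge.py '[0.06,0.0475,-0.0088,0.075,0,0,0,0.06,0.0475,-0.0088,0.175,0,0,0,0.06,0.0475,-0.0088,0.25,0,0,0,0.06,0.0475,-0.0088,0.2875,0,0,0,0.06,0.0475,-0.0088,0.29,0,0,0]'; python3 nudge.py '[0.03,0,0,0,0,0,0,0.03,0,0,0,0,0,0,0.03,0,0,0,0,0,0,0.03,0,0,0,0,0,0]' 60
```

```text
clock: 14.05
position: [0.5781, -0.0646, 0.0871]
tool_rot: [3.141, -0.001, -2.895]
force: [-0.2, 0.2, 0.1]
grip_width: 0.06
finger_force: 0.0
clock: 14.55
position: [0.5787, -0.0649, 0.0886]
tool_rot: [-3.141, 0.002, -2.895]
force: [0.3, -1.0, 6.8]
grip_width: 0.0375
finger_force: 59.4
```

To row units: 0.011 m / 0.4 = 0.0275, 0.009 m / 0.4 = 0.0225.

```bash
python3 nudge.py '[0.03,0.0075,0,0,0,0,0,0.03,0.015,0,0,0,0,0,0.03,0.0225,0,0,0,0,0,0.03,0.0275,0,0,0,0,0]';python3 nudge.py '[0.03,0.0025,0,0,0,0,0,0.03,0.005,0,0,0,0,0]'
```

```text
clock: 15.05
position: [0.5677, -0.0673, 0.0882]
tool_rot: [-3.141, 0.001, -2.895]
force: [0.6, -0.5, 5.0]
grip_width: 0.0375
finger_force: 59.2
clock: 15.3
position: [0.5664, -0.0676, 0.0882]
tool_rot: [-3.141, 0.002, -2.895]
force: [6.9, 0.9, 2.5]
grip_width: 0.0373
finger_force: 59.2
```

To row units: 0.001 m / 0.4 = 0.0025.

```bash
python3 nudge.py '[0.03,0.0025,0,0,0,0,0,0.03,0.0025,0,0,0,0,0]'
```

```text
clock: 15.55
position: [0.5662, -0.0677, 0.0883]
tool_rot: [-3.141, 0.004, -2.894]
force: [9.3, 0.6, 2.1]
grip_width: 0.0379
finger_force: 59.4
```

To row units: 0.002 m / 0.4 = 0.005, 0.001 m / 0.4 = 0.0025.

```bash
python3 nudge.py '[0.03,0.0025,0,0,0,0,0,0.03,0.005,0,0,0,0,0]' 80
python3 -c "
from h import *
c,im=save('wrist','w9')
cv2.imwrite('pics/w9b.png',cv2.resize(im[60:300,200:480],None,fx=2.5,fy=2.5,interpolation=2))"
```

```text
clock: 15.8
position: [0.5659, -0.0679, 0.0887]
tool_rot: [-3.14, 0.007, -2.894]
force: [20.7, 3.4, -1.8]
grip_width: 0.0369
finger_force: 79.5
```

View pics/w9b.png

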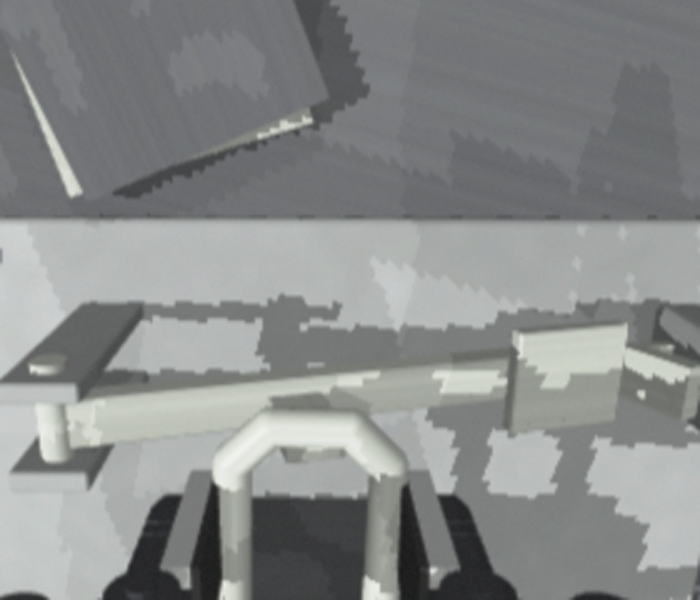

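The shackle stands at its stop (13 mm drawn, 20 N), crown at (310,430), with fingers flat on both legs and the lever still down. Relax the pull and lift.

The rows are not in the units I measure in: shifts go in shares of 400 mm and turns go in shares of 180 degrees. I convert before sending: -0.03 m / 0.4 = -0.075, -0.02 m / 0.4 = -0.05.

```bash
python3 nudge.py '[0.03,-0.005,0,0,0,0,0,0.03,-0.005,0,-0.01,0,0,0,0.03,-0.005,0,-0.025,0,0,0,0.03,-0.005,0,-0.05,0,0,0,0.03,-0.005,0,-0.075,0,0,0]' 110;python3 nudge.py '[0.03,0,0,-0.05,0,0,0,0.03,0,0,-0.1,0,0,0,0.03,0,0,-0.15,0,0,0,0.03,0,0,-0.2,0,0,0,0.03,0,0,-0.25,0,0,0]';python3 nudge.py '[0.03,0,0,-0.05,0,0,0,0.03,0,0,-0.1,0,0,0,0.03,0,0,-0.15,0,0,0,0.03,0,0,-0.1875,0,0,0,0.03,0,0,-0.2,0,0,0]';python3 nudge.py '[0.03,0,0,0,0,0,0,0.03,0,0,0,0,0,0,0.03,0,0,0,0,0,0,0.03,0,0,0,0,0,0]'
python3 -c "
from h import *
im=save('wrist','wa')[1];s=save('side','sa')[1]
cv2.imwrite('pics/wab.png',np.hstack([cv2.resize(im,(400,250)),cv2.resize(s[90:270,240:528],(400,250))]))"
```

```text
clock: 16.48
position: [0.5639, -0.068, 0.118]
tool_rot: [3.141, -0.001, -2.895]
force: [0.2, 0.1, -4.0]
grip_width: 0.0356
finger_force: 111.8
clock: 17.1
position: [0.564, -0.068, 0.2186]
tool_rot: [3.141, -0.001, -2.895]
force: [-0.2, 0.2, -4.2]
grip_width: 0.0356
finger_force: 111.8
clock: 17.73
position: [0.5645, -0.068, 0.2984]
tool_rot: [-3.141, 0.001, -2.895]
force: [-0.0, 0.3, -3.7]
grip_width: 0.036
finger_force: 111.8
clock: 18.23
position: [0.5644, -0.068, 0.2973]
tool_rot: [3.142, -0.0, -2.895]
force: [0.3, -0.0, -3.0]
grip_width: 0.0355
finger_force: 111.8
```

View pics/wab.png

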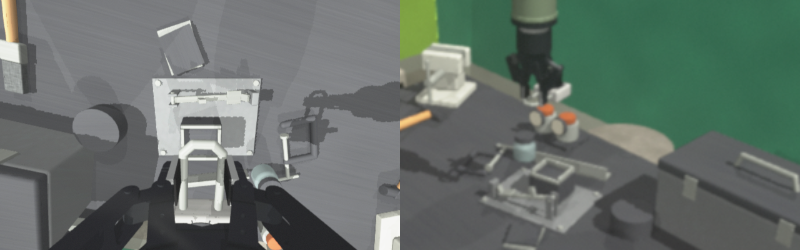

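The lock hangs from the fingers about 21 cm up, shackle open. The dock is empty, the lever is still caught, and the other things stand where they were. Handing in.

```bash
python3 -c "
from workcell import bot
print(bot.job_done())"
```

```text
the job is handed in; nothing more can be done
None
```

I handed the job in at about 18 s: the guard lever is caught down, the shackle is drawn to its stop, and the arm holds the lock steady by it about 21 cm above its seat; two slips were pressing the lever against its stop with about 85 N through the fingertips, and turning the dial past its click before bringing it back.

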